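# Free the lock bar and switch on the red isolator

## Task

Switch on the bench isolator that has the red handle. Its yellow lock bar holds the handle off, so first slide that bar all the way clear by its knob, then throw the red handle fully over to the green-dot end. Leave the blue-handled isolator switched off and leave the red one's lock bar open.

Things in the scene. Friction and masses are not known exactly. Their poses are not given: they have to be found in the camera images.
- red_handle (a joint): Red handle's angle (rad): 0 = off, leaning 0.6 rad to the box's -x; 1.2 = on, leaning as far to +x, at its stop. Starts at 0 to 0.06; jams at about 0.15 while the lock is closed. About 2 N at the grip moves it; it stays where left. Hinge: along the box's y, 58 mm above the bench, 2 mm to -x of the lock knob; the stem (9 mm thick) is 55 mm to -y of the closed knob.
- red_grip (a point): Centre of the handle's red T grip: a round bar 16 mm thick, 38 mm long, level along the box's y, 50 mm from the hinge. Off and on it lies 28 mm to -x and +x of the hinge, its centre 99 mm above the bench; half-way it passes at 108 mm. Nothing is under the bar but the stem. This point's y axis is the box's y; x and z tilt with the handle.
- red_lock_knob (a point): On the axis of the upright yellow knob (20 mm across) of the red isolator's lock bar, 96 mm above the bench; knob top 109 mm, bar under it 73 mm above the bench. Axes = the box's: x from off to on, y the way it slides open: 32 mm from closed (start) to its stop; about 1.5 N; stays where left. Closed, its raised finger (80 to 92 mm above the bench) stops the handle's stem.
- blue_grip (a point): Grip of the other isolator's handle, same form but blue, also with a yellow lock bar; to stay off. Both isolators are grey boxes fixed to the bench, 90 (box x) x 130 (box y) x 65 mm high, with a green dot at the on (+x) end of the handle's slot; the box's x points roughly to the robot's left, its y roughly towards the robot, turned up to 0.9 rad.

How it is judged:
On the way, in this order (a step that is already met when the one before it is completed fails the run):
1. the red isolator's lock bar is slid clear while the handle is still off (distance of red_lock_knob from where it was at the start of the episode above 0.022 m and value of joint red_handle below 0.4 rad), for 0.2 s.
2. the red handle is thrown over to on (value of joint red_handle above 1 rad), for 0.2 s.
At the end, for the whole second after the job is handed in: The red handle rests at on (over 1.0 of its 1.2 rad), its lock bar is still open (over 22 of its 32 mm), and the blue handle is still off (within 20 mm of where it was) (value of joint red_handle above 1 rad and velocity of joint red_handle between -0.1 and 0.1 rad/s and distance of red_lock_knob from where it was at the start of the episode above 0.022 m and distance of blue_grip from where it was at the start of the episode below 0.02 m); the robot touches nothing.
It fails at once if the blue handle is moved by 20 mm or more (distance of blue_grip from where it was at the start of the episode above 0.02 m).
It also fails if it takes over 38 s, if anything falls off the work surface, if the arm or the gripper's body presses on something with over 40 N, if the wrist force passes 120 N, or if a joint passes its speed limit or range.

## Robot

A 7-joint arm with a two-finger parallel gripper is mounted at the origin on the work surface; the furniture and walls round the work are solid. World frame = base frame: x ahead of the robot, y to its left, z up, the work surface at z = 0. Lengths are in m, angles in rad, forces in N, time in s.
With the tool pointing down it reaches from about 0.425 to 0.875 m from the base axis. Payload 4.7 kg.
Tool frame: the origin (TCP) lies on the centre line of the jaws, within the pads' length; the fingertips stand ahead of it and the grasp point (between the pads) lies 8 mm behind it (ctrl.finger_overhang is the x of the fingertips in the tool frame, in m); x points along the fingers, z is the direction in which the jaws open and shut, and the axes are right-handed (so a half turn about x gives the same grasp; the last joint's range is limited). The gripper opens to 87 mm and grips with 3 to 60 N. Pads are 19 mm wide; open, the fingers measure 117 mm over their backs; the gripper's body (75 mm by 190 mm) begins 51 mm behind the grasp point.
Start: joints at [-1.199, 0.321, -0.07, 1.45, 0.023, 1.371, -0.057], TCP at [0.228, 0.609, 0.234] pointing down, gripper open.
Joint ranges: [-2.86, 2.86], [-0.3, 2.09], [-1.38, 1.24], [0.06, 2.45], [-1.56, 4.7], [0.09, 2.05], [-2.69, 2.69]. Speed limits (rad/s): [2.57, 2.57, 3.14, 3.14, 3.14, 3.14, 3.14].

## Interface

Orientations are given as a rotation vector (axis times angle).
In Python, from bench import readout, viewer, job, nets, ctrl gives the robot as it stands.
- The arm moves only by the shell command python3 -m creep 'ROWS' [FORCE]. ROWS is JSON, a list of rows, each an object with "linear": the shift along the tool's x, y, z in m, a list of three; "twist": the turn, a rotation vector about the tool's x, y, z in degrees, a list of three; "fingers": the gripper's target within -1 to 1 (shut at 1, half-way at 0, fully open at -1). A call has 1 to 8 rows; each row is the pose to reach, as a shift and turn from the pose commanded when the call began, along the tool's axes at that moment; what a row does not reach only later rows make up. A row lasts 1/12 s, in which the tool goes at most 41.7 mm and 7.16 degrees, less where a joint would pass 70% of its speed; a pose out of reach is approached as far as the arm can. A call with a gripper value outside its range is refused whole. The fingers move at their own pace and stop on an object; FORCE is the grip in N (left out, the last holds). Time passes only in rows, so rows that repeat a pose let the fingers close. It gives the time, the measured TCP pose, the force and the opening at its end, in the units of the state.
- readout.get_state(): the state, without advancing time (a new reading comes with each control period).
- viewer.get_image(name): name is "side" or "top" or "wrist"; returns (picture, depth): 480x640x3 uint8, red, green, blue; 480x640 float32, m along the optical axis (not along the pixel's ray), 0 where there is no reading.
- viewer.camera_params(name): a dict with "K" (3x3 intrinsics, pixels), "cam_to_world" (4x4, takes a point from camera to world coordinates). Camera axes: x right, y down, z forward; pixel columns grow to the right and rows downward; lengths in m; the calibration is good to about 2 mm. A picture is of the moment at which its call begins: read the wrist's pose just before it. camera_params takes no time and is no camera call; for the wrist camera it gives the pose at the moment of the call.
- job.close_job(): hands the job in, once; it reports no verdict.
Trained networks look in the newest picture that a camera, given by its name, has taken for a name from the list of things; names that differ only in an ending like _2 or _b are one class to them, and where a whole thing is asked for, a point or a joint stands for the part that bears it (a point fixed in the world has none). Each returns a list of dicts, best first, with "conf" (0 to 1); they miss things now and then, are a little off and sometimes report something else, mostly with a low value. They report only what shows in the picture. A call takes as long as a camera call.
- nets.boxes_of(camera, label): "centre" ([x, y, z] in m, in world coordinates, good to about 4 mm: the middle of the surface that is visible of it).
- nets.place_of(camera, label): "centre" ([x, y, z] in m, in world coordinates, good to about 4 mm: a listed point, or the origin of a listed thing).
The state is a dict: "time": time; "joint_positions": joint angles; "qd": joint speeds; "joint_torque": joint torques, N m; "position": TCP position; "tool_rot": TCP orientation; "ft_force": force on the tool from outside, world axes, zero at the start; "torque": the same for the moment, N m; "grip_width": opening from 0.0 (shut) to 1.0 (fully open).
Only numpy, scipy, OpenCV 4.12 (cv2) and the standard library are available. Lean on these libraries where they do the work, as an engineer would, in place of code of your own. Each camera call takes 0.05 s, during which the arm holds its last target.

## Working session

There is one attempt and no reset: what is moved stays moved. The work goes in short steps, Python scripts to look and compute and a shell command to move; the robot and the scene stay as the last step left them, time stands still between calls to the robot, and variables do not carry over. Pictures are saved under pics/ and viewed, and the job is handed in when it is done.

```bash
mkdir -p pics; ls
python3 - <<'E'
from bench import readout, viewer, job, nets, ctrl
import cv2,numpy as np
s=readout.get_state();print(s);print(ctrl.finger_overhang)
for n in ["top","side"]:
    p,d=viewer.get_image(n);cv2.imwrite(f"pics/{n}0.png",p[:,:,::-1]);np.save(f"pics/{n}0.npy",d)
    for l in ["red_grip","red_lock_knob","blue_grip"]:
        print(n,l,nets.place_of(n,l))
E
```

```text
pics
{'time': 0.0, 'joint_positions': array([-1.19891657,  0.32183342, -0.07010662,  1.45166484,  0.02260598,
        1.37078357, -0.05687909]), 'qd': array([ 0.00089232,  0.00076521,  0.00108058,  0.0008728 ,  0.00105431,
        0.00030146, -0.00162061]), 'joint_torque': array([-3.51208701e-04, -4.91308272e+01, -4.03923551e-01, -3.12526667e+01,
       -6.38339692e-02,  4.37212118e-02,  1.76461681e-04]), 'position': array([0.22747808, 0.60833532, 0.23245999]), 'tool_rot': array([-0.94295546,  1.35900088,  0.9410361 ]), 'ft_force': array([ 0.10260104,  0.33158666, -0.06684063]), 'torque': array([-0.0101426 ,  0.03438281, -0.03581238]), 'grip_width': 1.0014031219532598}
0.011
top red_grip [{'centre': [0.4586, 0.3087, 0.0987], 'conf': 0.49}]
top red_lock_knob [{'centre': [0.3976, 0.3017, 0.0946], 'conf': 0.61}]
top blue_grip [{'centre': [0.586, -0.0295, 0.0991], 'conf': 0.45}]
side red_grip [{'centre': [0.4562, 0.3169, 0.0943], 'conf': 0.48}, {'centre': [0.4009, 0.3041, 0.0917], 'conf': 0.31}]
side red_lock_knob [{'centre': [0.3975, 0.2992, 0.0944], 'conf': 0.6}]
side blue_grip [{'centre': [0.5859, -0.0318, 0.1015], 'conf': 0.79}]
```

View pics/top0.png

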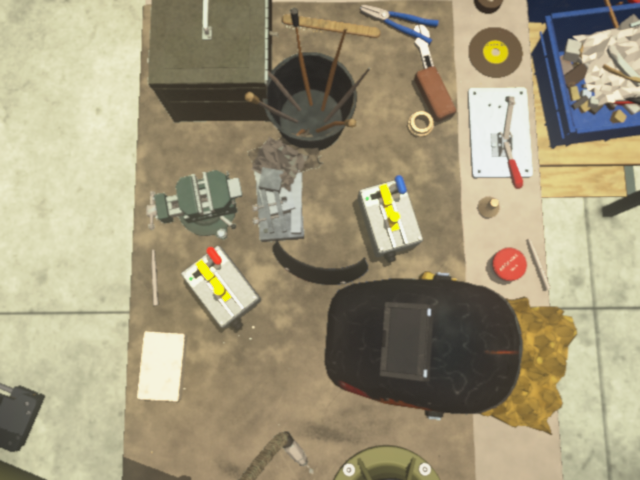

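View pics/side0.png

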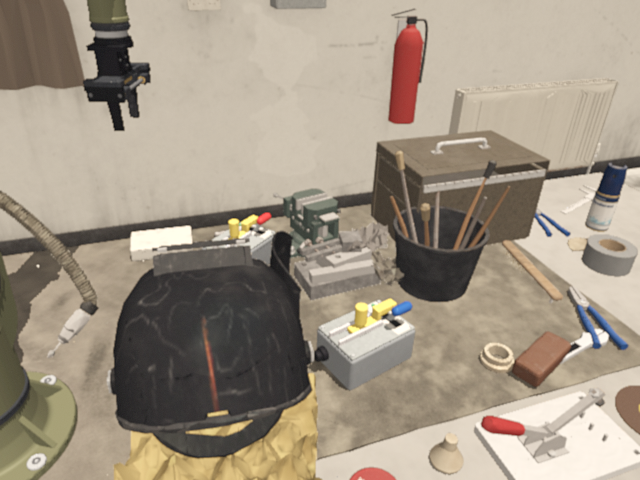

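The top view shows the red isolator around pixel (220,287) and the blue one around (390,218). I'll measure the red box's yaw and its points from the depth.

```bash
cat > h.py <<'E'
import cv2,numpy as np
from bench import readout, viewer, job, nets, ctrl
from scipy.spatial.transform import Rotation as R
def cloud(n,d):
    c=viewer.camera_params(n);K=c["K"];T=c["cam_to_world"]
    v,u=np.mgrid[:480,:640]
    P=np.stack([(u-K[0][2])/K[0][0]*d,(v-K[1][2])/K[1][1]*d,d],-1)
    return P@np.array(T)[:3,:3].T+np.array(T)[:3,3]
E
python3 - <<'E'
from h import *
p=cv2.imread("pics/top0.png");d=np.load("pics/top0.npy");W=cloud("top",d)
hsv=cv2.cvtColor(p,cv2.COLOR_BGR2HSV)
roi=np.zeros((480,640),bool);roi[235:335,170:270]=1
H,S,V=[hsv[...,i].astype(int) for i in range(3)]
z=W[...,2]
def st(n,m):
    q=W[m];print(n,m.sum(),q.mean(0).round(4),np.ptp(q,0).round(3))
    return q
yel=roi&(H>22)&(H<35)&(S>150);red=roi&((H<8)|(H>172))&(S>150);gr=roi&(H>45)&(H<80)&(S>120)
st("yel",yel);st("knob",yel&(z>.1));
fin=st("fin",yel&(z>.07)&(z<.1));q=st("red",red);
if gr.sum():st("green",gr)
print(cv2.minAreaRect((q[:,:2]*1000).astype(np.float32)))
boxm=roi&(z>.055)&(z<.12)&(W[...,0]>.3)
b=W[boxm];r=cv2.minAreaRect((b[:,:2]*1000).astype(np.float32));print("box",boxm.sum(),r)
b=W[roi&(z>.058)&(z<.07)];print("boxtop",cv2.minAreaRect((b[:,:2]*1000).astype(np.float32)))
cv2.imwrite("pics/crop.png",cv2.resize(p[230:340,165:275],None,fx=5,fy=5,interpolation=cv2.INTER_CUBIC))
print(viewer.camera_params("top")["cam_to_world"].round(3))
s=readout.get_state();print(R.from_rotvec(s["tool_rot"]).as_matrix().round(3))
E
```

```text
yel 416 [0.4134 0.3138 0.0955] [0.143 0.222 1.1  ]
knob 96 [0.3946 0.2973 0.1308] [0.097 0.185 1.063]
fin 314 [0.419  0.3186 0.0852] [0.073 0.06  0.029]
red 139 [0.4558 0.3087 0.1217] [0.165 0.199 1.063]
((385.7162170410156, 227.8349609375), (257.73480224609375, 18.14373207092285), 49.03622817993164)
box 3337 ((407.32177734375, 307.94366455078125), (130.4945068359375, 90.12930297851562), 37.67680358886719)
boxtop ((407.0934143066406, 307.50439453125), (129.59605407714844, 89.71305847167969), 37.67680358886719)
[[-0.01  -0.985  0.171  0.308]
 [-1.     0.011  0.005  0.125]
 [-0.006 -0.171 -0.985  1.164]
 [ 0.     0.     0.     1.   ]]
[[-0.    -0.937  0.35 ]
 [-0.     0.35   0.937]
 [-1.    -0.    -0.   ]]
```

View pics/crop.png

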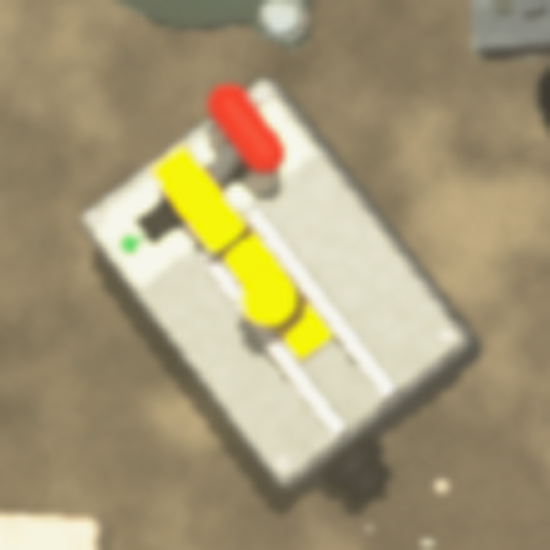

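Box centre is (0.407, 0.308), 130 x 90 mm. Box y is (-0.791, -0.611) and box x is (-0.611, 0.791). From the knob at (0.3975, 0.300), the grip is predicted at (0.459, 0.310), and the network gives (0.4586, 0.3087), so they agree. One orientation does for both jobs: jaws opening along box x. I'll check neighbouring heights, then move.

```bash
python3 - <<'E'
from h import *
d=np.load("pics/top0.npy");W=cloud("top",d)
m=(W[...,2]>.1)&(W[...,2]<.5)&(d>0)
for x in np.arange(.15,.7,.05):
    print(round(x,2),[ (lambda q: round(float(q.max()),2) if len(q) else 0)(W[...,2][m&(abs(W[...,0]-x)<.025)&(abs(W[...,1]-y)<.025)]) for y in np.arange(.05,.65,.05)])
Rm=R.from_rotvec(readout.get_state()["tool_rot"]).as_matrix()
s=readout.get_state()
print(Rm.T@(np.array([.3975,.3003,.2])-s["position"]))
E
python3 -m creep '[{"linear":[0,-0.01,-0.008],"twist":[-3,0,0],"fingers":0},{"linear":[0,-0.03,-0.025],"twist":[-7,0,0],"fingers":0},{"linear":[0,-0.055,-0.045],"twist":[-13,0,0],"fingers":0},{"linear":[0,-0.08,-0.068],"twist":[-19,0,0],"fingers":0},{"linear":[0,-0.105,-0.09],"twist":[-25,0,0],"fingers":0},{"linear":[0,-0.13,-0.112],"twist":[-31,0,0],"fingers":0},{"linear":[0,-0.15,-0.13],"twist":[-36,0,0],"fingers":0},{"linear":[0,-0.16,-0.138],"twist":[-40,0,0],"fingers":0}]' 20
```

```text
0.15 [0, 0, 0, 0.12, 0, 0, 0, 0, 0, 0, 0.34, 0]
0.2 [0.19, 0.13, 0, 0, 0, 0, 0, 0, 0, 0.34, 0.34, 0]
0.25 [0.24, 0.17, 0, 0, 0, 0, 0, 0, 0, 0.34, 0.34, 0.31]
0.3 [0.24, 0.17, 0, 0, 0, 0, 0, 0, 0, 0, 0, 0]
0.35 [0.21, 0.17, 0, 0, 0, 0, 0, 0, 0, 0, 0, 0]
0.4 [0.2, 0.16, 0.13, 0, 0, 0.12, 0, 0, 0, 0, 0, 0]
0.45 [0.15, 0.16, 0.16, 0.15, 0, 0.11, 0.11, 0, 0, 0, 0, 0]
0.5 [0, 0, 0, 0.13, 0, 0, 0, 0, 0, 0, 0, 0]
0.55 [0, 0, 0, 0, 0.11, 0.12, 0.12, 0.12, 0, 0, 0, 0]
0.6 [0, 0, 0, 0, 0.11, 0.12, 0.13, 0.12, 0, 0, 0, 0]
0.65 [0.22, 0.2, 0.19, 0.11, 0.11, 0, 0, 0, 0, 0, 0, 0]
[ 0.03346523 -0.26713385 -0.22941382]
time: 1.07
position: [0.3319, 0.4196, 0.2339]
tool_rot: [-1.456, 1.029, 1.453]
ft_force: [1.1, 0.1, -0.1]
grip_width: 0.532
```

```bash
python3 - <<'E'
from h import *
d=np.load("pics/top0.npy");W=cloud("top",d).reshape(-1,3)
W=W[(d.ravel()>0)&(W[:,2]<.3)]
bx=np.array([-.611,.791]);by=np.array([-.791,-.611])
k=np.array([.3975,.3003])
for n,o in [("knob",k),("knobopen",k+.032*by),("grip",k-.03*bx-.055*by),("on",k+.026*bx-.055*by)]:
    r=W[:,:2]-o;m=(abs(r@bx)<.1)&(abs(r@by)<.043)
    q=W[m];i=np.argsort(-q[:,2])[:3];print(n,o.round(4),q[i].round(3).tolist())
    m=(abs(r@bx)<.115)&(abs(r@by)<.055)&(W[:,2]>.115);print(m.sum())
E
python3 - <<'E'
from h import *
s=readout.get_state();Rm=R.from_rotvec(s["tool_rot"]).as_matrix();print(Rm.round(3))
print(Rm.T@(np.array([.3975,.3003,.15])-s["position"]))
z=Rm[:,2];print(np.degrees(np.arctan2(z[1],z[0])))
E
```

```text
knob [0.3975 0.3003] [[0.399, 0.306, 0.115], [0.398, 0.31, 0.114], [0.405, 0.297, 0.113]]
1
knobopen [0.3722 0.2807] [[0.399, 0.306, 0.115], [0.398, 0.31, 0.114], [0.405, 0.297, 0.113]]
1
grip [0.4593 0.3102] [[0.453, 0.303, 0.114], [0.452, 0.302, 0.111], [0.456, 0.309, 0.111]]
9
on [0.4251 0.3545] [[0.453, 0.303, 0.114], [0.452, 0.302, 0.111], [0.456, 0.309, 0.111]]
1
[[ 0.001 -0.943 -0.333]
 [-0.001 -0.333  0.943]
 [-1.    -0.001 -0.001]]
[ 0.08415606 -0.02203931 -0.13427572]
109.4618835965354
```

The body footprint is clear of everything above 0.115 m. Next, move above the knob.

```bash
python3 -m creep '[{"linear":[0.01,-0.004,-0.02],"twist":[-5,0,0],"fingers":0},{"linear":[0.025,-0.009,-0.05],"twist":[-10,0,0],"fingers":0},{"linear":[0.04,-0.014,-0.08],"twist":[-15,0,0],"fingers":0},{"linear":[0.055,-0.019,-0.108],"twist":[-18,0,0],"fingers":0},{"linear":[0.06,-0.022,-0.126],"twist":[-18,0,0],"fingers":0},{"linear":[0.062,-0.022,-0.134],"twist":[-18,0,0],"fingers":0},{"linear":[0.062,-0.022,-0.134],"twist":[-18,0,0],"fingers":0},{"linear":[0.062,-0.022,-0.134],"twist":[-18,0,0],"fingers":0}]'
python3 - <<'E'
from h import *
s=readout.get_state()
p,d=viewer.get_image("wrist");cv2.imwrite("pics/w1.png",p[:,:,::-1])
print(nets.place_of("wrist","red_lock_knob"),nets.place_of("wrist","red_grip"))
Rm=R.from_rotvec(s["tool_rot"]).as_matrix();print(s["position"],Rm.round(3))
W=cloud("wrist",d);hsv=cv2.cvtColor(p,cv2.COLOR_RGB2HSV)
m=(hsv[...,0]>22)&(hsv[...,0]<35)&(hsv[...,1]>150)&(W[...,2]>.103)&(W[...,2]<.115)&(d>0)
print(m.sum(),W[m].mean(0),np.ptp(W[m],0))
z=Rm[:,2];print(np.degrees(np.arctan2(z[1],z[0])))
print(Rm.T@(np.array([.3975,.3003,.107])-s["position"]))
E
```

```text
time: 1.73
position: [0.3944, 0.3057, 0.1722]
tool_rot: [-1.672, 0.823, 1.673]
ft_force: [-0.9, 1.0, 0.2]
grip_width: 0.5
[{'centre': [0.3964, 0.3004, 0.097], 'conf': 0.65}] []
[0.39442753 0.30570222 0.17221952] [[ 0.    -0.793 -0.609]
 [ 0.002 -0.609  0.793]
 [-1.    -0.001  0.001]]
667 [0.39524178 0.30180878 0.10945367] [0.01927889 0.01959336 0.00809701]
127.50671151748747
[ 0.06521244  0.00093567 -0.0062187 ]
```

View pics/w1.png

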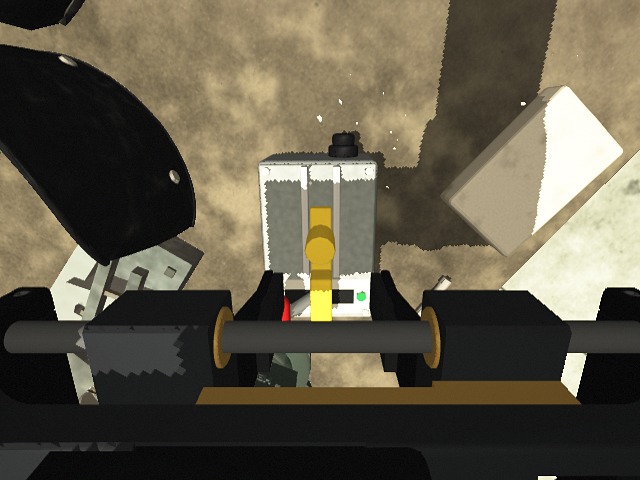

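Wrist view: the knob at pixel (320,247) is centred between the fingers, and the box edges are parallel to the image axes, so yaw is right. Top/wrist fused knob estimate is (0.3965, 0.301), top at 0.109 as specified. Now descend and grip.

```bash
python3 -m creep '[{"linear":[0.01,0.001,-0.003],"twist":[0,0,0],"fingers":0},{"linear":[0.03,0.001,-0.005],"twist":[0,0,0],"fingers":0},{"linear":[0.05,0.001,-0.005],"twist":[0,0,0],"fingers":0},{"linear":[0.063,0.001,-0.005],"twist":[0,0,0],"fingers":0},{"linear":[0.069,0.001,-0.005],"twist":[0,0,0],"fingers":0},{"linear":[0.069,0.001,-0.005],"twist":[0,0,0],"fingers":0},{"linear":[0.069,0.001,-0.005],"twist":[0,0,0],"fingers":0}]' 20
python3 -m creep '[{"linear":[0,0,0],"twist":[0,0,0],"fingers":1},{"linear":[0,0,0],"twist":[0,0,0],"fingers":1},{"linear":[0,0,0],"twist":[0,0,0],"fingers":1},{"linear":[0,0,0],"twist":[0,0,0],"fingers":1},{"linear":[0,0,0],"twist":[0,0,0],"fingers":1},{"linear":[0,0,0],"twist":[0,0,0],"fingers":1}]' 20
```

```text
time: 2.47
position: [0.3969, 0.3004, 0.1026]
tool_rot: [-1.673, 0.824, 1.673]
ft_force: [0.2, -0.3, 0.4]
grip_width: 0.501
time: 2.97
position: [0.3965, 0.3013, 0.1032]
tool_rot: [-1.672, 0.823, 1.674]
ft_force: [-2.4, 2.2, 1.7]
grip_width: 0.219
```

Gripped: 19 mm opening matches the knob. Tool +y is box +y, so slide 33 mm that way.

```bash
python3 -m creep '[{"linear":[0,0.004,0],"twist":[0,0,0],"fingers":1},{"linear":[0,0.009,0],"twist":[0,0,0],"fingers":1},{"linear":[0,0.014,0],"twist":[0,0,0],"fingers":1},{"linear":[0,0.019,0],"twist":[0,0,0],"fingers":1},{"linear":[0,0.024,0],"twist":[0,0,0],"fingers":1},{"linear":[0,0.029,0],"twist":[0,0,0],"fingers":1},{"linear":[0,0.032,0],"twist":[0,0,0],"fingers":1},{"linear":[0,0.032,0],"twist":[0,0,0],"fingers":1}]'
python3 -m creep '[{"linear":[0,0,0],"twist":[0,0,0],"fingers":1},{"linear":[0,0,0],"twist":[0,0,0],"fingers":1},{"linear":[0,0,0],"twist":[0,0,0],"fingers":1}]'
```

```text
time: 3.63
position: [0.3711, 0.2816, 0.1032]
tool_rot: [-1.672, 0.821, 1.672]
ft_force: [-1.1, 5.4, 1.1]
grip_width: 0.22
time: 3.88
position: [0.3712, 0.2816, 0.1031]
tool_rot: [-1.672, 0.822, 1.673]
ft_force: [-1.7, 4.3, 2.3]
grip_width: 0.215
```

TCP moved 32 mm with the knob still in the grip. Release to half-open, rise, and check.

```bash
python3 -m creep '[{"linear":[0,0,0],"twist":[0,0,0],"fingers":0},{"linear":[0,0,0],"twist":[0,0,0],"fingers":0},{"linear":[0,0,0],"twist":[0,0,0],"fingers":0},{"linear":[0,0,0],"twist":[0,0,0],"fingers":0},{"linear":[-0.01,0,0],"twist":[0,0,0],"fingers":0},{"linear":[-0.03,0,0],"twist":[0,0,0],"fingers":0},{"linear":[-0.05,0,0],"twist":[0,0,0],"fingers":0},{"linear":[-0.06,0,0],"twist":[0,0,0],"fingers":0}]'
python3 - <<'E'
from h import *
p,d=viewer.get_image("top");cv2.imwrite("pics/top1.png",cv2.resize(p[150:350,150:450,::-1],None,fx=2.6,fy=2.6))
for l in ["red_lock_knob","red_grip"]: print(nets.place_of("top",l),nets.place_of("side",l) )
p,d=viewer.get_image("wrist");cv2.imwrite("pics/w2.png",p[:,:,::-1])
for l in ["red_lock_knob","red_grip"]: print(nets.place_of("wrist",l))
s=readout.get_state();Rm=R.from_rotvec(s["tool_rot"]).as_matrix();print(s["position"],Rm.T@(np.array([.4593,.3100,.15])-s["position"]))
E
```

```text
time: 4.55
position: [0.3726, 0.2809, 0.1653]
tool_rot: [-1.673, 0.822, 1.67]
ft_force: [1.2, 0.6, 0.4]
grip_width: 0.497
[] [{'centre': [0.3975, 0.2992, 0.0944], 'conf': 0.6}]
[{'centre': [0.4586, 0.3124, 0.1024], 'conf': 0.56}] [{'centre': [0.4562, 0.3169, 0.0943], 'conf': 0.48}, {'centre': [0.4009, 0.3041, 0.0917], 'conf': 0.31}]
[{'centre': [0.3691, 0.2827, 0.0966], 'conf': 0.67}]
[{'centre': [0.4562, 0.3128, 0.0943], 'conf': 0.85}]
[0.37095261 0.27997679 0.16143464] [ 0.01125451 -0.08839264 -0.02995803]
```

View pics/top1.png

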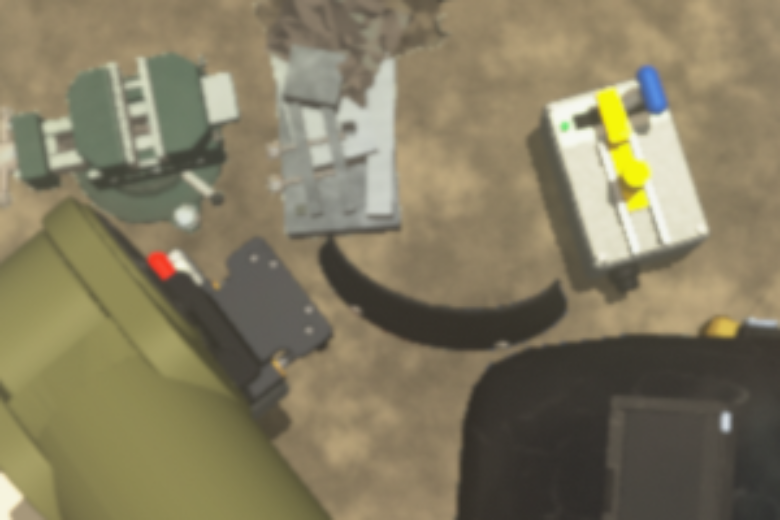

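View pics/w2.png

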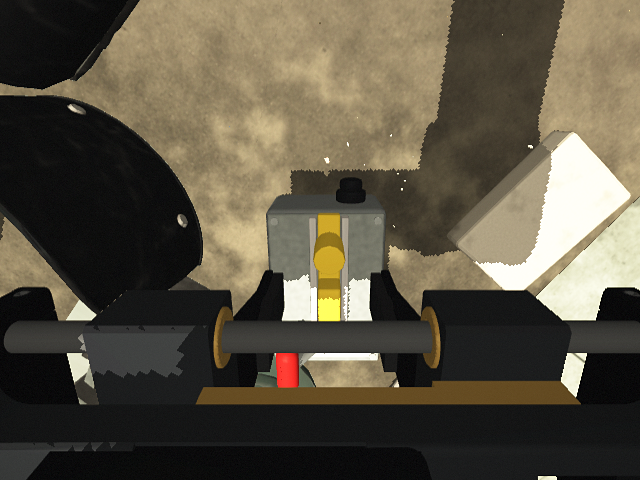

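Wrist view: the knob (328,257) is now at (0.369, 0.283), about 32 mm open. The red grip (288,370) is still off, and the top view shows the blue handle (650,90) still off. Moving over the red grip (0.4583, 0.311).

```bash
python3 -m creep '[{"linear":[0,-0.012,-0.004],"twist":[0,0,0],"fingers":0},{"linear":[0,-0.036,-0.012],"twist":[0,0,0],"fingers":0},{"linear":[0,-0.06,-0.02],"twist":[0,0,0],"fingers":0},{"linear":[0,-0.08,-0.026],"twist":[0,0,0],"fingers":0},{"linear":[0,-0.088,-0.029],"twist":[0,0,0],"fingers":0},{"linear":[0,-0.088,-0.029],"twist":[0,0,0],"fingers":0},{"linear":[0,-0.088,-0.029],"twist":[0,0,0],"fingers":0}]'
python3 - <<'E'
from h import *
s=readout.get_state();Rm=R.from_rotvec(s["tool_rot"]).as_matrix();print(s["position"],Rm.T@(np.array([.4583,.3109,.104])-s["position"]))
p,d=viewer.get_image("wrist");cv2.imwrite("pics/w3.png",p[:,:,::-1])
p,d=viewer.get_image("side");cv2.imwrite("pics/s3.png",cv2.resize(p[100:400,100:500,::-1],None,fx=2,fy=2))
E
```

```text
time: 5.53
position: [0.4581, 0.3106, 0.1616]
tool_rot: [-1.672, 0.827, 1.674]
ft_force: [-0.5, 0.1, 0.2]
grip_width: 0.502
[0.45811091 0.31064538 0.16164988] [ 5.76489701e-02 -4.46256532e-04  7.71232691e-05]
```

View pics/s3.png

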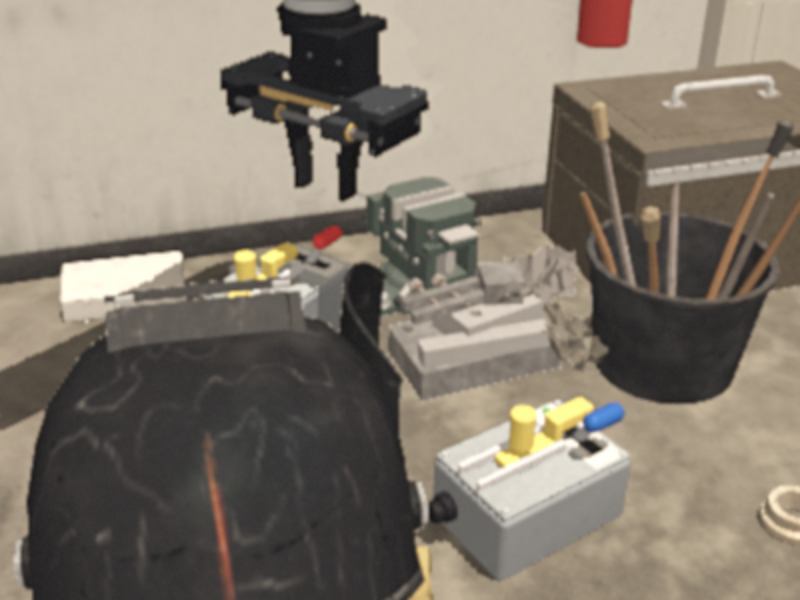

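View pics/w3.png

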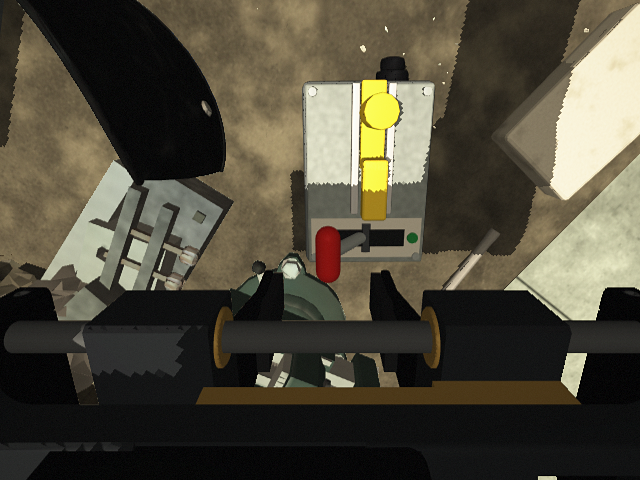

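Wrist view: the red grip (328,255) is centred laterally between the fingers. The lock's raised finger ends at row 218, clear of the slot (220–260). Descending to straddle the bar.

```bash
python3 -m creep '[{"linear":[0.008,0,0],"twist":[0,0,0],"fingers":0},{"linear":[0.022,0,0],"twist":[0,0,0],"fingers":0},{"linear":[0.036,0,0],"twist":[0,0,0],"fingers":0},{"linear":[0.048,0,0],"twist":[0,0,0],"fingers":0},{"linear":[0.056,0,0],"twist":[0,0,0],"fingers":0},{"linear":[0.058,0,0],"twist":[0,0,0],"fingers":0},{"linear":[0.058,0,0],"twist":[0,0,0],"fingers":0}]'
python3 - <<'E'
from h import *
p,d=viewer.get_image("wrist");cv2.imwrite("pics/w4.png",p[:,:,::-1])
E
```

```text
time: 6.22
position: [0.4584, 0.3108, 0.1039]
tool_rot: [-1.673, 0.826, 1.674]
ft_force: [-0.7, -0.1, 0.2]
grip_width: 0.499
```

View pics/w4.png

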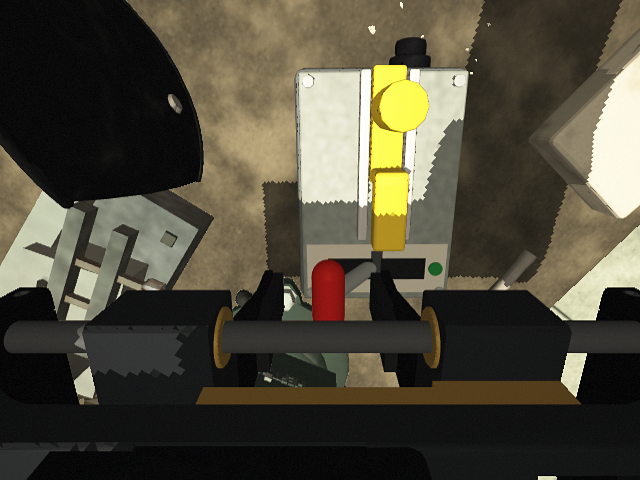

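The bar lies between the fingers. Narrow the jaws, then throw along tool +z (box +x).

```bash
python3 -m creep '[{"linear":[0,0,0],"twist":[0,0,0],"fingers":0.4},{"linear":[0,0,0],"twist":[0,0,0],"fingers":0.4},{"linear":[0,0,0],"twist":[0,0,0],"fingers":0.4},{"linear":[0,0,0.005],"twist":[0,0,0],"fingers":0.4},{"linear":[0,0,0.012],"twist":[0,0,0],"fingers":0.4},{"linear":[0,0,0.019],"twist":[0,0,0],"fingers":0.4},{"linear":[0,0,0.026],"twist":[0,0,0],"fingers":0.4},{"linear":[0,0,0.033],"twist":[0,0,0],"fingers":0.4}]'
python3 -m creep '[{"linear":[0,0,0.006],"twist":[0,0,0],"fingers":0.4},{"linear":[0,0,0.012],"twist":[0,0,0],"fingers":0.4},{"linear":[0,0,0.017],"twist":[0,0,0],"fingers":0.4},{"linear":[0,0,0.021],"twist":[0,0,0],"fingers":0.4},{"linear":[0,0,0.024],"twist":[0,0,0],"fingers":0.4},{"linear":[0,0,0.026],"twist":[0,0,0],"fingers":0.4},{"linear":[0,0,0.027],"twist":[0,0,0],"fingers":0.4},{"linear":[0,0,0.027],"twist":[0,0,0],"fingers":0.4}]'
python3 - <<'E'
from h import *
p,d=viewer.get_image("wrist");cv2.imwrite("pics/w5.png",p[:,:,::-1])
print(nets.place_of("wrist","red_grip"),readout.get_state()["ft_force"])
E
```

```text
time: 6.93
position: [0.4407, 0.3367, 0.1057]
tool_rot: [-1.675, 0.825, 1.668]
ft_force: [2.5, -2.9, 2.5]
grip_width: 0.3
time: 7.6
position: [0.4217, 0.3588, 0.1043]
tool_rot: [-1.672, 0.826, 1.674]
ft_force: [0.2, -2.6, -0.4]
grip_width: 0.299
[{'centre': [0.4236, 0.3584, 0.0959], 'conf': 0.86}] [ 0.35821711 -1.11061619 -0.10339909]
```

View pics/w5.png

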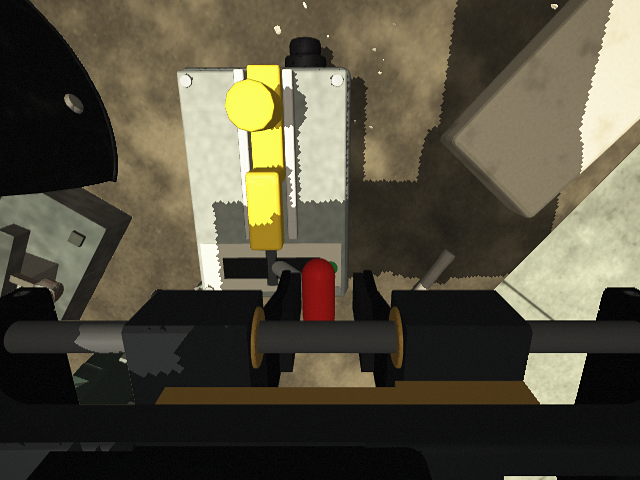

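The grip is at (0.4236, 0.358) against a predicted on position of (0.424, 0.355), with little force. Nudge a few mm more to confirm the stop.

```bash
python3 -m creep '[{"linear":[0,0,0.001],"twist":[0,0,0],"fingers":0.4},{"linear":[0,0,0.002],"twist":[0,0,0],"fingers":0.4},{"linear":[0,0,0.003],"twist":[0,0,0],"fingers":0.4},{"linear":[0,0,0.003],"twist":[0,0,0],"fingers":0.4}]'
```

```text
time: 8.03
position: [0.4213, 0.36, 0.1044]
tool_rot: [-1.674, 0.827, 1.672]
ft_force: [2.3, -4.3, 0.3]
grip_width: 0.305
```

```bash
python3 -m creep '[{"linear":[0,0,0.001],"twist":[0,0,0],"fingers":0.4},{"linear":[0,0,0.002],"twist":[0,0,0],"fingers":0.4},{"linear":[0,0,0.002],"twist":[0,0,0],"fingers":0.4},{"linear":[0,0,0.002],"twist":[0,0,0],"fingers":0.4}]'
```

```text
time: 8.37
position: [0.421, 0.3603, 0.1044]
tool_rot: [-1.675, 0.828, 1.67]
ft_force: [4.2, -6.9, -0.5]
grip_width: 0.304
```

Force climbs to 8 N with almost no motion, so it's at the stop. Back off the contact, open slightly, and rise straight up.

```bash
python3 -m creep '[{"linear":[0,0,-0.004],"twist":[0,0,0],"fingers":0.1},{"linear":[0,0,-0.005],"twist":[0,0,0],"fingers":0},{"linear":[0,0,-0.005],"twist":[0,0,0],"fingers":0},{"linear":[0,0,-0.005],"twist":[0,0,0],"fingers":0},{"linear":[-0.01,0,-0.005],"twist":[0,0,0],"fingers":0},{"linear":[-0.03,0,-0.005],"twist":[0,0,0],"fingers":0},{"linear":[-0.06,0,-0.005],"twist":[0,0,0],"fingers":0},{"linear":[-0.09,0,-0.005],"twist":[0,0,0],"fingers":0}]'
python3 -m creep '[{"linear":[-0.02,-0.02,0],"twist":[0,0,0],"fingers":0},{"linear":[-0.03,-0.05,0],"twist":[0,0,0],"fingers":0},{"linear":[-0.03,-0.07,0],"twist":[0,0,0],"fingers":0},{"linear":[-0.03,-0.08,0],"twist":[0,0,0],"fingers":0},{"linear":[-0.03,-0.08,0],"twist":[0,0,0],"fingers":0},{"linear":[-0.03,-0.08,0],"twist":[0,0,0],"fingers":0}]'
python3 - <<'E'
from h import *
p,d=viewer.get_image("wrist");cv2.imwrite("pics/w6.png",p[:,:,::-1])
print([nets.place_of("wrist",l) for l in ["red_grip","red_lock_knob"]])
p,d=viewer.get_image("side");cv2.imwrite("pics/s6.png",p[:,:,::-1])
print(nets.place_of("side","blue_grip"),readout.get_state()["ft_force"],readout.get_state()["time"])
E
```

```text
time: 9.03
position: [0.4216, 0.3588, 0.1957]
tool_rot: [-1.673, 0.825, 1.674]
ft_force: [1.0, 0.2, -0.1]
grip_width: 0.5
time: 9.53
position: [0.4855, 0.4078, 0.2247]
tool_rot: [-1.673, 0.825, 1.674]
ft_force: [-0.5, -0.3, 0.6]
grip_width: 0.499
[[{'centre': [0.4228, 0.3561, 0.0975], 'conf': 0.89}], []]
[{'centre': [0.5855, -0.027, 0.1031], 'conf': 0.61}] [ 0.38203951  0.11541691 -0.95578248] 9.7833
```

View pics/w6.png

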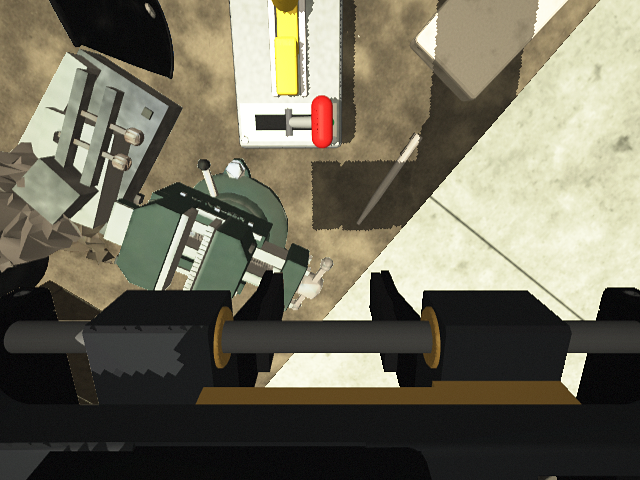

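View pics/s6.png

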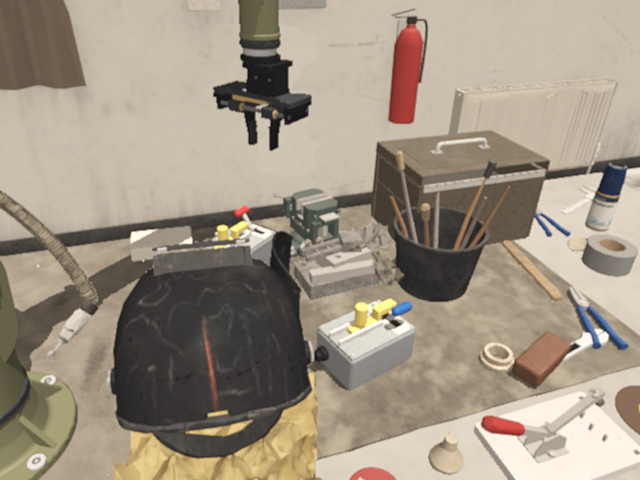

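Wrist view: the red handle (320,120) is over at the green-dot end, and the lock bar's finger (286,65) is still slid clear of the slot. Side view: the blue handle (402,309) is unchanged and the arm is clear of everything. Handing in.

```bash
python3 -c "
from bench import job;print(job.close_job())"
```

```text
the job is handed in; nothing more can be done
None
```

The red isolator is switched on and its lock bar is left open; the blue one was not touched. I handed the job in at about 9.8 s; no verdict is reported.

- **Lock bar:** I gripped the red isolator's lock knob and slid it 32 mm to its stop. The wrist camera then placed the knob at (0.369, 0.283), against about (0.3965, 0.301) at the start.
- **Red handle:** I pushed it over with the jaws straddling the grip until the force rose to about 8 N with almost no motion. After I withdrew, the grip was measured at (0.423, 0.356), against (0.424, 0.355) predicted for fully on.
- **Blue handle:** Its grip measured within 5 mm of where it started, which is about the network's accuracy.
- **Arm:** It was clear of everything, with wrist force near zero.

**Checks that failed or disagreed:**
- The network did not find the knob in the last wrist picture, because it was at the edge of the frame. That the lock is still open therefore rests on that picture showing the lock's raised finger clear of the slot, and on the earlier position.
- The network also missed the knob once from the top camera because the arm was in the way.
- One side-camera check after the slide used the old picture, so I ignored it.

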